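# Restore the bench supply: guarded toggle, then start button

### The job

Put the bench supply back on at the small control panel: with the fingertips reach under the lip of the red guard and lift it, keep it up on the outside of the fingers while a fingertip pushes the toggle beneath right over to its far side (on), then draw back so that the guard drops shut over the toggle. Once the guard is shut, press the green start button fully in and let it spring back. Treat the guard and toggle gently and pinch nothing, do not press the red stop button, and leave the padlock, the orange plug and the sensor where they lie.

Things in the scene. Friction and masses are not known exactly. Their poses are not given: they have to be found in the camera images.
- panel: aluminium mounting plate, 110 x 225 x 4 mm, fixed to the bench; origin at the centre of its underside; x points away from the operator, y left, z up. Two grey enclosures, 92 x 75 mm, tops 62 mm above the bench, stand side by side on it, 66 mm left and right of its centre; either may be the left one. A round steel conduit box, 45 mm across, 42 mm high, joins them.
- guard_hinge (a point): middle of the guard's hinge axis, at the far end of the black switch plate on one of the enclosures; frame of the guard: with the guard shut its x, y, z are parallel to the panel's. The axis runs along y, 6 mm above the black switch plate.
- isolator: the enclosure with the guarded switch; origin at the centre of its underside, 4 mm above the bench, axes as the panel's. The guard on it is a red cover 50 mm wide (45 inside) and 60 mm long, its roof 33 mm above the black switch plate, which lies 59.5 mm above this origin. Steel lock-out ears, 18 mm high, and hinge ears stand just outside its side walls.
- guard_lip (a point): middle of the outer edge of the red guard's lip (rounded edge 4 mm thick, 50 mm long along y), which sticks out at the near end of its roof. Shut, it lies 64 mm nearer to the operator than the hinge axis and 32 mm above the black switch plate. The guard's near end is open below the lip: a fingertip fits under it from the front, and the toggle shows there.
- guard (a joint): opening angle of the guard, 0 = shut, up to 1.45 rad; the lip swings up and then away from the operator. A spring (about 0.4 N at the lip) shuts it whenever it is let go; it never stays up by itself. Lift it up and away along its arc: a purely level push under the lip can jam by friction. Raised about 0.3 rad, it leaves room for a leaning finger to reach the toggle.
- toggle_pivot (a point): pivot of the toggle, 38 mm nearer to the operator than the hinge axis and 2 mm above the black switch plate, midway across the guard.
- toggle_tip (a point): point near the end of the steel toggle bat, 25 mm from the pivot; the bat is 27 mm long and 9 mm thick at the end. Off, it leans 25 degrees to the operator (this point 11 mm nearer than the pivot, 25 mm above the switch plate); on, 25 degrees away from the operator.
- toggle (a joint): angle of the toggle, 0 = off (leaning to the operator), 0.87 rad = on (leaning away, toward the green dot). It snaps over past the middle (0.44); pushing it over takes about 3 N near the tip, directed away from the operator.
- start_top (a point): centre of the top face of the green start button, 23 mm across, on the other enclosure, the farther one of its two buttons. x, y, z are parallel to the panel's.
- start (a joint): travel of the green button, 0 = out, 0.005 m = fully in; spring return, about 4 N fully in.
- stop_top (a point): centre of the top face of the red stop button, same size, 48 mm nearer to the operator than the green one.
- stop (a joint): travel of the red button, 0 = out, 0.005 m = fully in.
- padlock: loose red lock-out padlock lying in front of the panel, 74 x 38 x 18 mm; bystander. Origin at the centre of its underside.
- hv_plug: loose orange plug lying in front of the panel, 40 x 85 x 45 mm; bystander. Origin at the centre of its underside.
- speed_sensor: loose black sensor lying to the left of the panel, 22 x 84 x 20 mm; bystander. Origin at the centre of its underside.

How it is judged:
On the way, in this order (a step that is already met when the one before it is completed fails the run):
1. the toggle is flipped on while the guard is held up (value of joint toggle above 0.75 rad and value of joint guard above 0.15 rad), for 0.05 s.
2. the guard has dropped shut over the toggle, which stays on (value of joint guard below 0.06 rad and value of joint toggle above 0.75 rad), for 0.2 s.
3. the green start button is pressed fully in (all of step 2 and value of joint start above 0.004 m), for 0.02 s.
At the end, for the whole second after the job is handed in: The toggle leans away, fully on (over 0.75 rad), the guard is shut (under 0.06 rad), both buttons are out again (within 1 mm), and padlock, plug and sensor lie within 20 mm of where they were (all of step 2 and value of joint each of start, stop below 0.001 m and distance of each of padlock, hv_plug, speed_sensor from where it was at the start of the episode below 0.02 m); the robot touches nothing.
It fails at once if the red stop button is pressed (more than 2 mm) (value of joint stop above 0.002 m).
It fails at once if the start button is pressed (more than 2.5 mm) before the guard is shut over the switched-on toggle (value of joint start above 0.0025 m and (value of joint toggle below 0.75 rad or value of joint guard above 0.06 rad)).
It fails at once if the guard, the toggle or their enclosure is pinched or forced (more than 25 N) (contact force between the fingers and isolator above 25 N).
It fails at once if a bystander is lifted or shoved more than 20 mm (distance of any of padlock, hv_plug, speed_sensor from where it was at the start of the episode above 0.02 m).
It also fails if it takes over 38 s, if anything falls off the work surface, if the arm or the gripper's body presses on something with over 40 N, if the wrist force passes 120 N, or if a joint passes its speed limit or range.

### The arm

A 6-joint arm with a two-finger parallel gripper is mounted at the origin on a cart in front of the work surface, level with it; the furniture and walls round the work are solid. World frame = base frame: x ahead of the robot, y to its left, z up, the work surface at z = 0. Lengths are in m, angles in rad, forces in N, time in s.
With the tool pointing down it reaches from about 0.25 to 0.775 m from the base axis. Payload 8.9 kg.
Tool frame: the origin (TCP) lies between the finger pads; the fingertips stand 17 mm ahead of it and the grasp point (between the pads) lies 2 mm behind it; z points along the fingers, y is the line along which they close (so a half turn about z gives the same grasp; the last joint's range is limited). The gripper opens to 85 mm and grips with 20 to 120 N. Pads are 22 mm wide; open, the fingers measure 114 mm over their backs; the gripper's body (76 mm by 85 mm) begins 54 mm behind the grasp point. The pads swing forward as they close: fully open they stand 13 mm farther back than shut.
Start: joints at [-1.358, 0.291, -0.153, 1.127, 0, 1.431], TCP at [0.181, -0.493, 0.248] pointing down, gripper open.
Joint ranges: [-2.52, 2.52], [-0.91, 1.74], [-1.3, 1.37], [-1.96, 2.02], [-1.52, 1.47], [-3.14, 3.14]. Speed limits (rad/s): [2.22, 2.22, 2.79, 3.14, 3.14, 3.14].

### API

Orientations are given as a unit quaternion [w, x, y, z].
In Python, from bench import observe, snapshot, close_job gives the robot as it stands. The module is installed in compiled form; this text tells all that it offers.
- The arm moves only by the tool carry_out, never from a script. Its argument "rows" is a list of rows, each a list of 4 numbers: the shift along the tool's x, y, z in cm, then the turn about the tool's z in degrees. A call has 1 to 12 rows; each row is the pose to reach, as a shift and turn from the pose commanded when the call began, along the tool's axes at that moment; what a row does not reach only later rows make up. A row lasts 1/10 s, in which the tool goes at most 50 mm and 8.59 degrees, less where a joint would pass 70% of its speed; a pose out of reach is approached as far as the arm can. A call with a gripper value outside its range is refused whole. "claw" is the finger opening in cm, from 0 to 8.54, set as the call begins (left out, the last holds). The fingers move at their own pace and stop on an object; "newtons" is the grip in N (left out, the last holds). Time passes only in rows, so rows that repeat a pose let the fingers close. It gives the time, the measured TCP pose, the force, the opening and the grip force at its end, in the units of the state.
- observe(): the state, without advancing time (a new reading comes with each control period).
- snapshot(name): name is "scene" or "side" or "wrist"; returns a dict with "frame" (480x640x3 uint8, blue, green, red), "fx", "fy", "cx", "cy" (pixels), "k1" (the pictures are not rectified: a ray, as slopes to the right and down, at radius r is drawn at 1 + k1 r^2 times it, then the intrinsics apply), "world_from_camera" (4x4, takes a point from camera to world coordinates). Camera axes: x right, y up, looking along -z (the intrinsics and any distortion apply to the point x, -y, -z); pixel columns grow to the right and rows downward; lengths in m; the calibration is good to about 2 mm. A picture is of the moment at which its call begins. There is no depth.
- close_job(): hands the job in; it is judged then, once.
The state is a dict: "time": time; "joint_pos": joint angles; "joint_velocities": joint speeds; "effort": joint torques, N m; "tool_pos": TCP position; "eef_rot": TCP orientation; "wrist_force": force on the tool from outside, world axes, zero at the start; "torque": the same for the moment, N m; "width": opening from 0.0 (shut) to 1.0 (fully open); "grip_force": force on a finger pad.
Only numpy, scipy, OpenCV 4.12 (cv2) and the standard library are available. Lean on these libraries where they do the work, as an engineer would, in place of code of your own. Each camera call takes 0.05 s, during which the arm holds its last target. There are 200 camera calls.

## Working session

There is one attempt and no reset: what is moved stays moved. The work goes in short steps, Python scripts to look and compute and a tool call to move; the robot and the scene stay as the last step left them, time stands still between calls to the robot, and variables do not carry over. Pictures are saved under pics/ and viewed, at most 10 in all, crops included, and the job is handed in when it is done.

Besides the shell and the picture viewer there is one more tool, called after "Emit:" by a JSON object that holds its "method" and its "body", one argument or row to a line. carry_out: Moves the arm, as the interface text tells. Its arguments: {"type":"object","properties":{"rows":{"type":"array","items":{"type":"array","items":{"type":"number"}}},"claw":{"type":"number"},"newtons":{"type":"number"}},"required":["rows"]}

```bash
mkdir -p pics
python3 - <<'E'
from bench import *
import cv2,numpy as np
s=observe();print(s['time'],s['tool_pos'],s['eef_rot'],s['width'],s['wrist_force'])
for n in ['scene','side']:
    d=snapshot(n);cv2.imwrite(f'pics/{n}0.png',d['frame']);print(n,d['fx'],d['cx'],d['cy'],d['k1'],np.round(d['world_from_camera'],3).tolist())
E
```

```text
0.0 [ 0.18082529 -0.49242604  0.24773744] [-6.50730222e-04  9.84570619e-01  1.74986492e-01 -2.52346922e-05] 0.9975467376616726 [-0.57358579  0.376988   -0.18475749]
scene 542.2616084159696 317.1854003377598 236.84408558458776 -0.11304950540830348 [[-0.071, -0.432, 0.899, 1.223], [0.997, -0.012, 0.072, 0.057], [-0.02, 0.902, 0.432, 0.452], [0.0, 0.0, 0.0, 1.0]]
side 588.8541888851483 314.968758014943 245.1845389229662 -0.08613079932811236 [[-0.963, 0.184, -0.195, 0.265], [-0.268, -0.641, 0.719, 0.625], [0.007, 0.745, 0.667, 0.659], [0.0, 0.0, 0.0, 1.0]]
```

View pics/scene0.png

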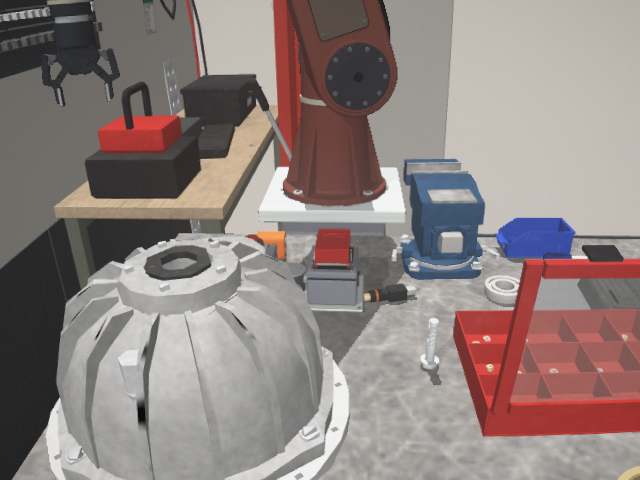

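View pics/side0.png

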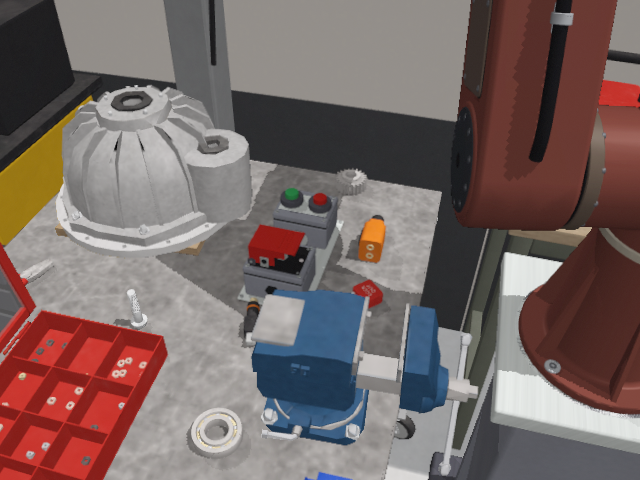

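The scene view shows the isolator with its red guard at about (333,250). In the side view the guard is at (275,245), the green button at (292,195), the red one at (319,201), the padlock at (367,292), the plug at (373,240) and the sensor at (252,318). I'll enlarge that area.

```bash
python3 - <<'E'
import cv2
a=cv2.imread('pics/side0.png')[170:330,225:395];cv2.imwrite('pics/c1.png',cv2.resize(a,None,fx=3.75*1,fy=3.75,interpolation=cv2.INTER_CUBIC)[:600])
E
cat > h.py <<'E'
from bench import *
import cv2,numpy as np
from scipy.spatial.transform import Rotation as R
from scipy.optimize import least_squares
def proj(d,P):
    T=np.array(d['world_from_camera']);p=(np.atleast_2d(P)-T[:3,3])@T[:3,:3]
    s=np.c_[p[:,0],-p[:,1]]/-p[:,2:3]
    s=s*(1+d['k1']*(s**2).sum(1,keepdims=True))
    return s*[d['fx'],d['fy']]+[d['cx'],d['cy']]
def ray(d,uv):
    K=np.array([[d['fx'],0,d['cx']],[0,d['fy'],d['cy']],[0,0,1.]])
    q=cv2.undistortPoints(np.array([[uv]],float),K,np.array([d['k1'],0,0,0.]))[0,0] if 0 else None
    s0=(np.array(uv,float)-[d['cx'],d['cy']])/[d['fx'],d['fy']];s=s0.copy()
    for _ in range(20): s=s0/(1+d['k1']*(s@s))
    T=np.array(d['world_from_camera']);return T[:3,3],T[:3,:3]@np.array([s[0],-s[1],-1])
def atz(d,uv,z):
    o,v=ray(d,uv);return o+v*(z-o[2])/v[2]
E
```

```text
(no output)
```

View pics/c1.png

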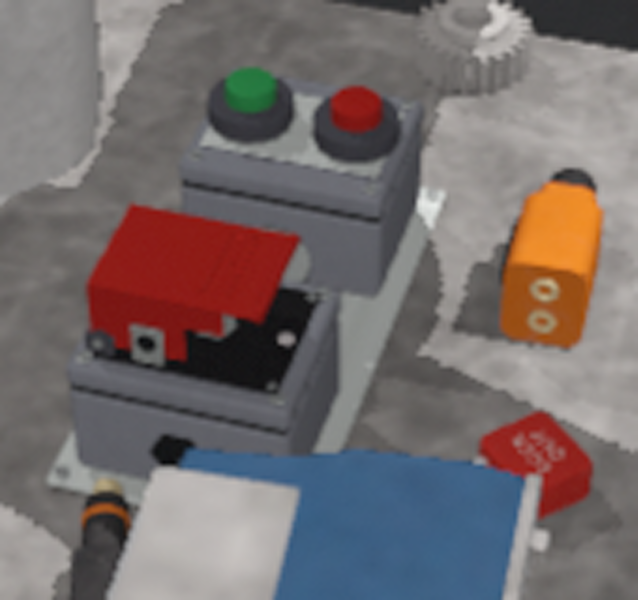

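The crop (offset 225,170, scale 3.75) shows the lip ends at (300,237) and (268,318), the green top at (252,82) and the red top at (357,102). The plate corners are at about (442,192) and (50,484). I'll fit the panel pose from these.

Run:
```python
from h import *
d=snapshot('side');s=snapshot('scene')
c=lambda u,v:np.array([u,v])/3.75+[225,170]
px=np.array([c(442,192),c(50,484),c(74,378),c(288,420),c(340,298),c(184,172),c(422,104),c(300,237),c(268,318)])
def pts(p):
    hx=p[3]
    L=np.array([[-.055,-.1125,.004],[.055,.1125,.004],[.046,.1035,.062],[-.046,.1035,.062],[-.046,.0285,.062],[.046,-.0285,.062],[-.046,-.1035,.062],[hx-.064,.066-.025,.0955],[hx-.064,.066+.025,.0955]])
    return L
def W(p,L):
    r=R.from_euler('z',p[2]).as_matrix();return L@r.T+[p[0],p[1],0]
f=lambda p:(proj(d,W(p,pts(p)))-px).ravel()
r=least_squares(f,[.4,0,0,.03],x_scale=[.1,.1,.1,.1],loss='soft_l1')
print(r.x,np.round(r.fun.reshape(-1,2),1).tolist())
p=r.x;np.save('p.npy',p)
for z in(.075,.085,.095):
    g,q=atz(d,c(252,82),z),atz(d,c(357,102),z);print(z,g,q,np.linalg.norm(g-q),R.from_euler('z',-p[2]).apply(g-[p[0],p[1],0]))
print('lip',W(p,np.array([[p[3]-.064,.066,.0955]])),'tip scene',proj(s,W(p,np.array([[p[3]-.0,.066,.0955]]))))
print(R.from_quat(np.roll(observe()['eef_rot'],-1)).as_matrix())
w=snapshot('wrist');T=np.array(w['world_from_camera']);o=observe();M=R.from_quat(np.roll(o['eef_rot'],-1)).as_matrix();print('cam in tool',M.T@(T[:3,3]-o['tool_pos']),'\n',M.T@T[:3,:3],w['fx'])
```

```text
[ 0.48109839 -0.04183508  0.0052913   0.03329379] [[0.2, 0.1], [-0.2, 1.0], [-1.8, -1.1], [1.9, -0.1], [1.8, -1.6], [-2.5, -1.2], [0.4, -0.7], [0.4, 1.3], [-0.9, 2.1]]
0.075 [ 0.5081056  -0.12139504  0.075     ] [ 0.45974483 -0.12017922  0.075     ] 0.04837605222720133 [ 0.02658586 -0.07970175  0.075     ]
0.085 [ 0.50395393 -0.10862121  0.085     ] [ 0.45642056 -0.10742618  0.085     ] 0.047548391103472795 [ 0.02250183 -0.06690613  0.085     ]
0.095 [ 0.49980226 -0.09584737  0.095     ] [ 0.45309628 -0.09467315  0.095     ] 0.04672072997974436 [ 0.01841781 -0.05411051  0.095     ]
lip [[0.45004338 0.02400152 0.0955    ]] tip scene [[333.92900752 246.55051675]]
[[ 9.38736118e-01  3.44636704e-01 -2.06274299e-04]
 [ 3.44636755e-01 -9.38735772e-01  8.10876167e-04]
 [ 8.58206266e-05 -8.32288450e-04 -9.99999650e-01]]
cam in tool [ 0.07293254 -0.00020199 -0.12611725] 
 [[-8.28790471e-04  9.57412727e-01  2.88721636e-01]
 [ 9.99999655e-01  7.77618506e-04  2.91936313e-04]
 [ 5.49882543e-05  2.88721778e-01 -9.57413041e-01]] 410.8910510223519
```

Emit:
{"method": "carry_out", "body": {
  "rows": [
    [3.4,-3.3,0,2],
    [6.8,-6.7,0,4],
    [10.2,-10,0,6],
    [13.6,-13.4,0,8],
    [17,-16.7,0,10],
    [20.4,-20,0,12],
    [23.8,-23.4,0,14],
    [27.2,-26.7,0,16],
    [30.6,-30,0,18],
    [34,-33.4,0,19.9],
    [37.5,-36.7,0,19.9],
    [40.9,-40.1,0,19.9]
  ],
  "claw": 0,
  "newtons": 20
}}

```text
time: 1.45
tool_pos: [0.4273, 0.0266, 0.2485]
eef_rot: [0.0, 1.0, 0.002, 0.0]
wrist_force: [1.0, -0.9, 0.3]
width: 0.002
grip_force: 0.0
```

Emit:
{"method": "carry_out", "body": {
  "rows": [
    [0,0,0,0],
    [0,0,0,0],
    [0,0,0,0],
    [0,0,0,0],
    [0,0,0,0],
    [0,0,0,0]
  ]
}}

```text
time: 2.05
tool_pos: [0.4266, 0.0237, 0.2484]
eef_rot: [0.0, 1.0, 0.001, 0.0]
wrist_force: [-0.5, 0.2, 1.3]
width: 0.006
grip_force: 0.0
```

Emit:
{"method": "carry_out", "body": {
  "rows": [
    [0,0,3,0],
    [0,0,6,0],
    [0,0,9,0],
    [0,0,11.5,0],
    [0,0,11.5,0],
    [0,0,11.5,0],
    [0,0,11.5,0]
  ]
}}

```text
time: 2.75
tool_pos: [0.4277, 0.0243, 0.1346]
eef_rot: [0.0, 1.0, 0.002, 0.001]
wrist_force: [0.2, 0.0, 0.4]
width: 0.0
grip_force: 0.0
```

Run:
```python
from h import *
d=snapshot('side');w=snapshot('wrist')
a=cv2.resize(d['frame'][100:350,220:460],None,fx=2.4,fy=2.4,interpolation=cv2.INTER_CUBIC)
cv2.imwrite('pics/s1.png',a);cv2.imwrite('pics/w1.png',w['frame'])
p=observe()['tool_pos'];print(p)
for t in([0,0,-.017],[-.011,0,-.017],[.011,0,-.017],[.011,.0145,-.017],[-.011,.0145,-.017]):
    print((proj(d,p+t)-[220,100])*2.4, proj(w,p+t))
```

```text
[0.42764546 0.02434666 0.13453057]
[[229.67479221 328.50449629]] [[323.09648961 315.75323356]]
[[247.87379995 331.93283966]] [[323.00416742 340.88074684]]
[[211.5702857  325.09455004]] [[323.19295363 289.47694217]]
[[204.63156593 340.88482431]] [[284.85224968 289.33455442]]
[[241.36448891 347.89440146]] [[286.27767221 340.72245958]]
```

View pics/s1.png

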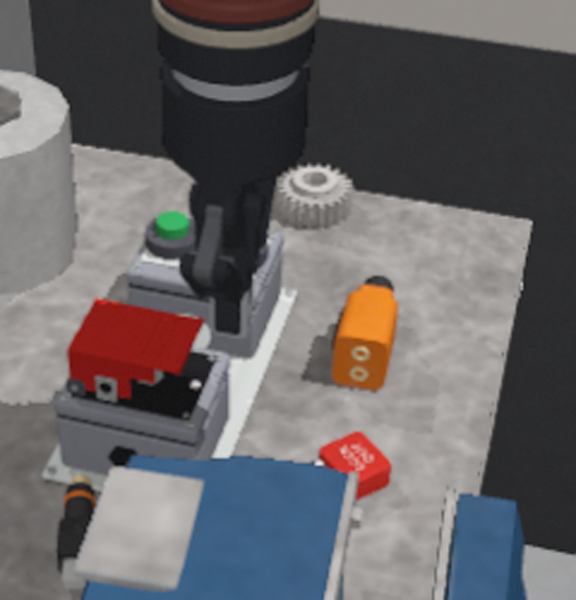

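View pics/w1.png

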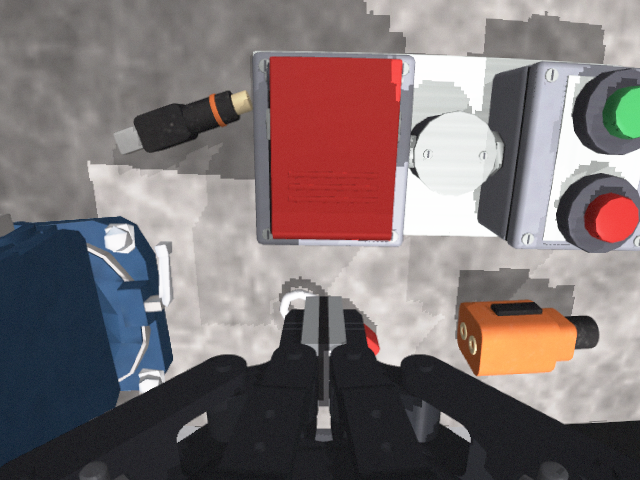

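The wrist view shows the lip edge at row ~239 between columns 273 and 393, with the closed fingertips in front of it (columns 284–362, front row ~297). It also shows both buttons, the green one's top at about (640,112). I'll compute the lip position from this.

Run:
```python
from h import *
w=snapshot('wrist')
for uv in([273,240],[393,238],[270,58],[400,57]): print(atz(w,uv,.0955))
print('face',atz(w,[323,297],.1175),atz(w,[284,297],.1175),atz(w,[362,297],.1175))
print('red',atz(w,[612,218],.0857),'green',atz(w,[638,113],.0857), 'encl', atz(w,[405,246],.062),atz(w,[257,246],.062))
```

```text
[0.45154144 0.04551764 0.0955    ]
[ 0.45258633 -0.00488138  0.0955    ]
[0.52287398 0.04467745 0.0955    ]
[ 0.52349538 -0.00421816  0.0955    ]
face [0.43550087 0.02445957 0.1175    ] [0.43543753 0.03929252 0.1175    ] [0.43553454 0.00962519 0.1175    ]
red [ 0.45963324 -0.10693167  0.0857    ] green [ 0.50596958 -0.11032696  0.0857    ] encl [ 0.43871799 -0.01721695  0.062     ] [0.43846934 0.05798237 0.062     ]
```

Emit:
{"method": "carry_out", "body": {
  "rows": [
    [0,0.38,1.5,0],
    [0,0.38,3,0],
    [0,0.38,4,0],
    [0,0.38,5,0],
    [0.4,0.38,5,0],
    [0.8,0.38,5,0],
    [1.1,0.38,5,0],
    [1.1,0.38,5,0],
    [1.1,0.38,5,0]
  ]
}}

```text
time: 3.8
tool_pos: [0.4379, 0.0208, 0.0836]
eef_rot: [0.0, 1.0, 0.002, 0.0]
wrist_force: [0.1, 0.4, -0.3]
width: 0.001
grip_force: 0.0
```

Emit:
{"method": "carry_out", "body": {
  "rows": [
    [0.4,0,0,0],
    [0.75,0,-0.1,0],
    [0.95,0,-0.35,0],
    [1.05,0,-0.6,0],
    [1.2,0,-0.85,0],
    [1.35,0,-1.1,0],
    [1.45,0,-1.35,0],
    [1.55,0,-1.55,0],
    [1.55,0,-1.55,0],
    [1.55,0,-1.55,0]
  ]
}}

```text
time: 4.8
tool_pos: [0.4503, 0.0209, 0.0984]
eef_rot: [0.0, 1.0, 0.002, -0.003]
wrist_force: [-11.2, -2.0, 7.6]
width: -0.002
grip_force: 5.4
```

Run:
```python
from h import *
d=snapshot('side');w=snapshot('wrist')
a=cv2.resize(d['frame'][190:290,220:340],None,fx=4.5,fy=4.5,interpolation=cv2.INTER_CUBIC)
b=cv2.resize(w['frame'][20:470,180:480],(300,450))
cv2.imwrite('pics/s2.png',np.hstack([a[:450],b])[:, :840][:, -840:] if 0 else cv2.resize(np.hstack([a[:450],b]),(800,429)))
s=observe();print(s['tool_pos'],s['wrist_force'])
```

```text
[0.45026634 0.02088199 0.09833123] [-11.19127553  -1.5053531    7.23697421]
```

View pics/s2.png

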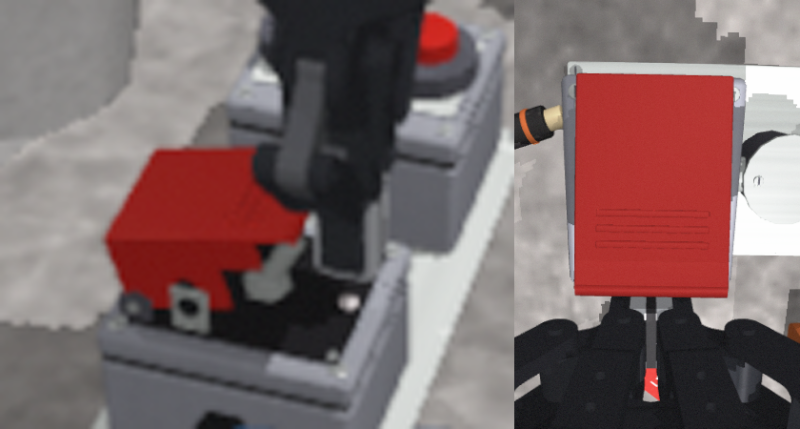

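The guard is partly up (about 0.2 rad) and the lip rests on the finger faces. The toggle still leans towards the finger. The force of (-11, +7) N points along the hinge–lip line, so the lip is starting to jam. I'll go up, then slightly forward.

Emit:
{"method": "carry_out", "body": {
  "rows": [
    [-0.1,0,-0.2,0],
    [-0.1,0,-0.4,0],
    [-0.05,0,-0.6,0],
    [0,0,-0.75,0],
    [0.1,0,-0.85,0],
    [0.1,0,-0.85,0],
    [0.1,0,-0.85,0]
  ]
}}

```text
time: 5.6
tool_pos: [0.4542, 0.0209, 0.1073]
eef_rot: [0.0, 1.0, 0.002, -0.0]
wrist_force: [-0.8, -0.2, -0.4]
width: -0.001
grip_force: 0.3
```

Emit:
{"method": "carry_out", "body": {
  "rows": [
    [-0.1,0,0.2,0],
    [-0.15,0,0.4,0],
    [-0.15,0,0.6,0],
    [-0.15,0,0.75,0],
    [-0.15,0,0.75,0]
  ]
}}

```text
time: 6.1
tool_pos: [0.4485, 0.021, 0.0986]
eef_rot: [0.0, 1.0, 0.002, -0.004]
wrist_force: [-14.0, -1.0, 8.7]
width: -0.002
grip_force: 7.0
```

Jammed again on the way down: friction is high and the lip drags down with the finger. I'll go back up, then descend with a sideways wiggle so the friction acts mostly sideways.

Emit:
{"method": "carry_out", "body": {
  "rows": [
    [0,0,-0.3,0],
    [0.05,0,-0.6,0],
    [0.1,0,-0.8,0],
    [0.15,0,-0.9,0],
    [0.15,0,-0.9,0],
    [0.15,0,-0.9,0]
  ]
}}

```text
time: 6.7
tool_pos: [0.4544, 0.0209, 0.1088]
eef_rot: [-0.0, 1.0, 0.002, 0.0]
wrist_force: [-0.9, 0.7, -0.7]
width: -0.001
grip_force: 0.1
```

Emit:
{"method": "carry_out", "body": {
  "rows": [
    [0,0.5,0,0],
    [0,-0.5,0.1,0],
    [0,0.5,0.2,0],
    [0,-0.5,0.3,0],
    [0,0.5,0.4,0],
    [0,-0.5,0.5,0],
    [0,0,0.5,0]
  ]
}}

```text
time: 7.4
tool_pos: [0.4539, 0.0217, 0.1036]
eef_rot: [-0.0, 1.0, 0.003, -0.0]
wrist_force: [-0.1, -0.1, 0.3]
width: -0.003
grip_force: 0.3
```

The wiggle worked: 5 mm lower with no force.

Emit:
{"method": "carry_out", "body": {
  "rows": [
    [0,0.5,0,0],
    [0,-0.5,0.1,0],
    [0,0.5,0.2,0],
    [0,-0.5,0.3,0],
    [0,0.5,0.4,0],
    [0,-0.5,0.5,0],
    [0,0,0.5,0]
  ]
}}

```text
time: 8.1
tool_pos: [0.454, 0.0217, 0.0986]
eef_rot: [-0.0, 1.0, 0.003, -0.0]
wrist_force: [-0.8, 0.1, 0.2]
width: 0.004
grip_force: 0.3
```

Run:
```python
from h import *
d=snapshot('side');w=snapshot('wrist')
a=cv2.resize(d['frame'][190:290,220:340],None,fx=4.5,fy=4.5,interpolation=cv2.INTER_CUBIC)
b=cv2.resize(w['frame'][20:470,180:480],(300,450))
cv2.imwrite('pics/s3.png',cv2.resize(np.hstack([a[:450],b]),(800,429)))
s=observe();print(s['tool_pos'],s['wrist_force'])
```

```text
[0.45418378 0.02067438 0.09877835] [-0.43726426 -0.43138924  0.84532991]
```

View pics/s3.png

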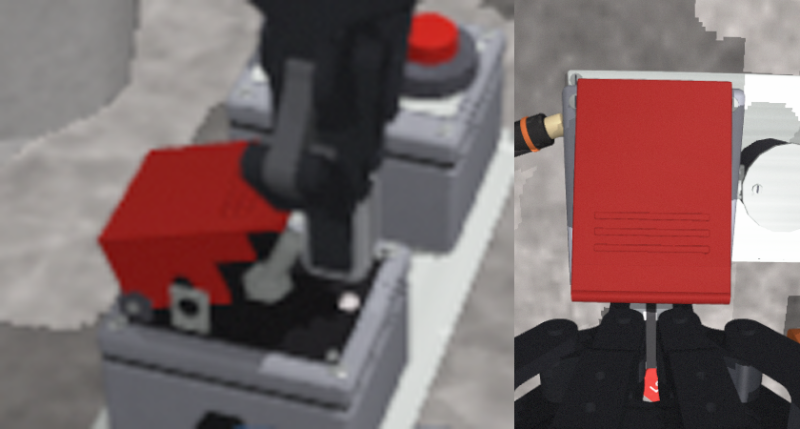

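The toggle bat touches the finger face and the fingertip is well below its end. Now I'll push away from the operator, still wiggling.

Emit:
{"method": "carry_out", "body": {
  "rows": [
    [0.1,0.4,0,0],
    [0.2,-0.4,-0.05,0],
    [0.35,0.4,-0.1,0],
    [0.5,-0.4,-0.15,0],
    [0.65,0.4,-0.2,0],
    [0.8,-0.4,-0.25,0],
    [0.95,0.4,-0.3,0],
    [1.1,-0.4,-0.35,0],
    [1.25,0,-0.4,0],
    [1.25,0,-0.4,0]
  ]
}}

```text
time: 9.2
tool_pos: [0.4674, 0.0206, 0.1031]
eef_rot: [0.0, 1.0, 0.002, 0.001]
wrist_force: [-0.6, 0.2, 0.1]
width: -0.003
grip_force: 0.0
```

Emit:
{"method": "carry_out", "body": {
  "rows": [
    [0.1,0.3,0,0],
    [0.2,-0.3,0,0],
    [0.3,0.3,0,0],
    [0.4,0,0,0],
    [0.4,0,0,0]
  ]
}}

```text
time: 9.7
tool_pos: [0.4709, 0.021, 0.1028]
eef_rot: [-0.0, 1.0, 0.002, 0.0]
wrist_force: [0.5, -0.8, -0.1]
width: -0.001
grip_force: 0.0
```

Run:
```python
from h import *
d=snapshot('side')
a=cv2.resize(d['frame'][190:290,220:340],None,fx=5,fy=5,interpolation=cv2.INTER_CUBIC)
cv2.imwrite('pics/s4.png',a)
s=observe();print(s['tool_pos'],s['wrist_force'])
```

```text
[0.47078459 0.02102648 0.1027361 ] [-0.90498173 -0.4764114   0.32117964]
```

View pics/s4.png

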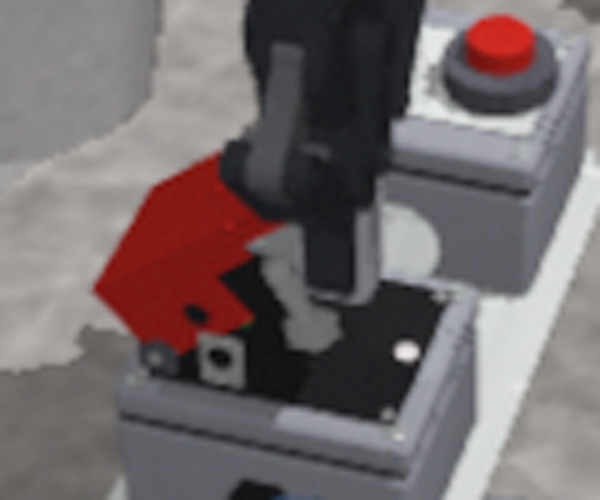

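The toggle now leans away, clear of the finger, with the guard well up. Drawing back.

Emit:
{"method": "carry_out", "body": {
  "rows": [
    [-0.5,0,0,0],
    [-1,0,0,0],
    [-1.5,0,0,0],
    [-2,0,0,0],
    [-2.5,0,0,0],
    [-3,0,0,0],
    [-4,0,0,0],
    [-5,0,0,0],
    [-5,0,0,0],
    [-5,0,0,0],
    [-5,0,0,0]
  ]
}}

```text
time: 10.85
tool_pos: [0.4212, 0.0207, 0.103]
eef_rot: [0.0, 1.0, 0.002, 0.0]
wrist_force: [-0.1, -0.0, -0.5]
width: 0.004
grip_force: 0.0
```

Emit:
{"method": "carry_out", "body": {
  "rows": [
    [0,0,-3,0],
    [0,0,-6,0],
    [0,0,-7,0],
    [0,0,-7,0],
    [0,0,-7,0],
    [0,0,-7,0]
  ]
}}

```text
time: 11.45
tool_pos: [0.42, 0.0208, 0.1717]
eef_rot: [-0.0, 1.0, 0.002, -0.001]
wrist_force: [-0.4, -0.4, -0.6]
width: -0.004
grip_force: 0.0
```

Run:
```python
from h import *
d=snapshot('side');w=snapshot('wrist')
a=cv2.resize(d['frame'][160:280,220:350],None,fx=3.5,fy=3.5,interpolation=cv2.INTER_CUBIC)
b=cv2.resize(w['frame'],(560,420))[:,220:]
cv2.imwrite('pics/s5.png',np.hstack([a,b])); print(a.shape,b.shape)
s=observe();print(s['tool_pos'],s['wrist_force'])
```

```text
(420, 455, 3) (420, 340, 3)
[0.42008105 0.02075019 0.17186165] [-0.65356896  0.09809455 -0.32516186]
```

View pics/s5.png

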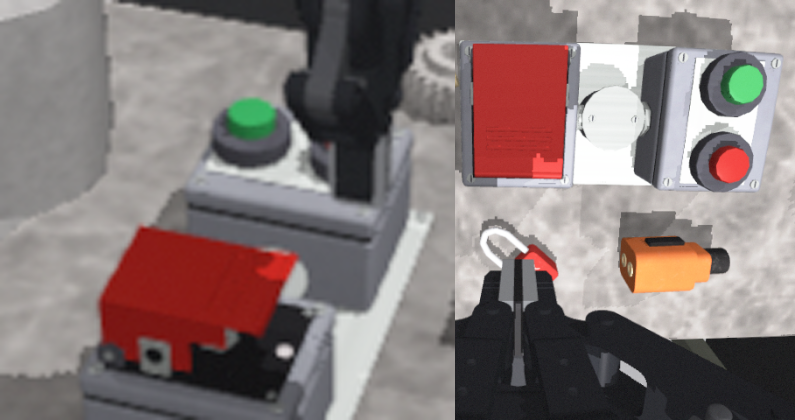

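The guard is shut. In wrist pixels the green top is at about (581,96) and the red top at about (565,186).

Run:
```python
from h import *
w=snapshot('wrist')
for z in(.083,.0857,.089): print(z,atz(w,[580.6,96],z),atz(w,[564.6,186],z))
```

```text
0.083 [ 0.50647489 -0.11071526  0.083     ] [ 0.45988708 -0.10924002  0.083     ]
0.0857 [ 0.50630802 -0.10906001  0.0857    ] [ 0.46030548 -0.1076033   0.0857    ]
0.089 [ 0.50610407 -0.10703692  0.089     ] [ 0.46081686 -0.10560286  0.089     ]
```

Emit:
{"method": "carry_out", "body": {
  "rows": [
    [2,3,0,0],
    [4,6,0,0],
    [6,9,0,0],
    [8.6,12.9,0,0],
    [8.6,12.9,0,0],
    [8.6,12.9,2,0],
    [8.6,12.9,4,0],
    [8.6,12.9,5.5,0],
    [8.6,12.9,6.4,0],
    [8.6,12.9,6.4,0],
    [8.6,12.9,6.4,0],
    [8.6,12.9,6.4,0]
  ]
}}

```text
time: 12.8
tool_pos: [0.5078, -0.108, 0.1096]
eef_rot: [0.0, 1.0, 0.002, 0.001]
wrist_force: [-0.4, 0.3, 1.0]
width: 0.0
grip_force: 0.0
```

Emit:
{"method": "carry_out", "body": {
  "rows": [
    [0,0,0.1,0],
    [0,0,0.2,0],
    [0,0,0.3,0],
    [0,0,0.4,0],
    [0,0,0.4,0],
    [0,0,0.4,0]
  ]
}}

```text
time: 13.4
tool_pos: [0.5072, -0.1079, 0.1048]
eef_rot: [-0.0, 1.0, 0.002, -0.0]
wrist_force: [1.1, -0.1, -0.2]
width: -0.004
grip_force: 0.0
```

Tip at 0.088 with no contact yet, so I'll press further in steps.

Emit:
{"method": "carry_out", "body": {
  "rows": [
    [0,0,0.1,0],
    [0,0,0.2,0],
    [0,0,0.3,0],
    [0,0,0.4,0],
    [0,0,0.4,0],
    [0,0,0.4,0]
  ]
}}

```text
time: 14.0
tool_pos: [0.5073, -0.1079, 0.1009]
eef_rot: [0.0, 1.0, 0.002, -0.0]
wrist_force: [1.0, 0.3, 1.5]
width: -0.001
grip_force: 0.6
```

Emit:
{"method": "carry_out", "body": {
  "rows": [
    [0,0,0.1,0],
    [0,0,0.2,0],
    [0,0,0.2,0],
    [0,0,0.2,0]
  ]
}}

```text
time: 14.4
tool_pos: [0.5073, -0.1079, 0.0988]
eef_rot: [0.0, 1.0, 0.002, 0.0]
wrist_force: [-1.5, -0.0, 2.2]
width: -0.0
grip_force: 1.1
```

Emit:
{"method": "carry_out", "body": {
  "rows": [
    [0,0,0.1,0],
    [0,0,0.2,0],
    [0,0,0.2,0],
    [0,0,0.2,0]
  ]
}}

```text
time: 14.8
tool_pos: [0.5073, -0.1079, 0.0968]
eef_rot: [0.0, 1.0, 0.002, 0.0]
wrist_force: [-0.9, 0.4, 2.6]
width: -0.004
grip_force: 1.7
```

Emit:
{"method": "carry_out", "body": {
  "rows": [
    [0,0,0.1,0],
    [0,0,0.2,0],
    [0,0,0.2,0],
    [0,0,0.2,0]
  ]
}}

```text
time: 15.2
tool_pos: [0.5074, -0.1079, 0.0958]
eef_rot: [0.0, 1.0, 0.002, 0.0]
wrist_force: [-4.8, 2.1, 16.9]
width: 0.001
grip_force: 8.6
```

The force jumped to 17 N, so the button is fully in. Lifting off and checking.

Emit:
{"method": "carry_out", "body": {
  "rows": [
    [0,0,-1,0],
    [0,0,-3,0],
    [0,0,-6,0],
    [0,0,-9,0],
    [0,0,-12,0],
    [0,0,-12,0],
    [0,0,-12,0],
    [0,0,-12,0],
    [0,0,-12,0]
  ]
}}

```text
time: 16.1
tool_pos: [0.5066, -0.1077, 0.2136]
eef_rot: [-0.0, 1.0, 0.002, -0.001]
wrist_force: [-0.9, 0.4, -0.3]
width: -0.002
grip_force: 0.0
```

Run:
```python
from h import *
s=observe();print(s['time'],s['tool_pos'],s['wrist_force'])
d=snapshot('side')
cv2.imwrite('pics/s6.png',cv2.resize(d['frame'][150:330,220:400],None,fx=3,fy=3,interpolation=cv2.INTER_CUBIC))
```

```text
16.1 [ 0.50659308 -0.10765849  0.21363021] [-0.87874553  0.35213121 -0.33445205]
```

View pics/s6.png

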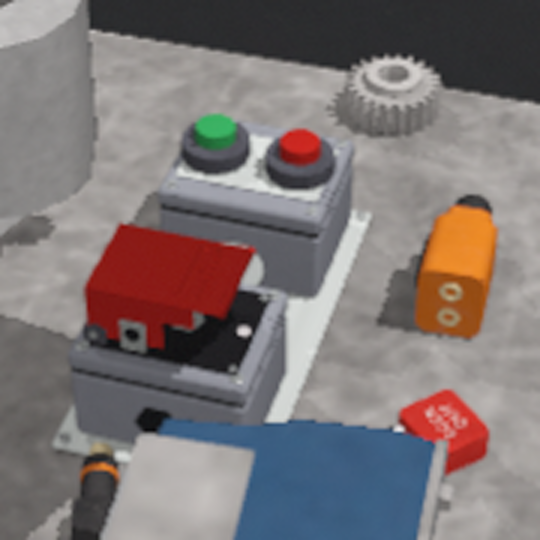

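The guard is shut, both buttons are out, the loose items look unmoved, and the arm is clear.

```bash
python3 -c "from bench import *;print(close_job())"
```

```text
the job is handed in; nothing more can be done
None
```

The toggle is on under the shut guard, the green start button was pressed fully in and has sprung back, and the job is handed in at about 16 s; the hand-in returned no verdict, and the guard jammed twice on the way up (highest wrist-force reading about 16 N, against the 25 N limit).

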